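Put the shoe-care kit back in its caddy

ROBOT

A 6-joint arm with a two-finger parallel gripper is mounted at the origin on the work surface. World frame = base frame: x ahead of the robot, y to its left, z up, the work surface at z = 0. Lengths are in m, angles in degrees, forces in N, time in s.
With the tool pointing down it reaches from about 0.4 to 0.825 m from the base axis. Payload 7 kg.
Tool frame: the origin (TCP) lies at the very end of the fingers, on their centre line; the grasp point (between the pads) lies 19 mm behind it; z points along the fingers, y is the line along which they close (so a half turn about z gives the same grasp; the last joint's range is limited). The gripper opens to 88 mm and grips with 3 to 60 N. Pads are 19 mm wide; open, the fingers measure 130 mm over their backs; the gripper's body (78 mm by 193 mm) begins 47 mm behind the grasp point.
Start: joints at [88.757, 20.546, 0.682, 0, -70.136, -16.507], TCP at [0.206, 0.643, 0.227] pointing down, gripper open.
Joint ranges: [-176.03, 176.03], [-82.01, 121.73], [-58.28, 71.71], [-173.87, 95.51], [-174.79, -0.11], [-173.66, 173.66]. Speed limits (degrees/s): [136.94, 136.94, 172.46, 180, 180, 180].

INTERFACE

Orientations are given as [roll, pitch, yaw] about the fixed x, y, z axes, in that order (R = Rz(yaw) Ry(pitch) Rx(roll)).
In Python, from plant import ctrl, cams, workorder gives the robot as it stands.
- The arm moves only by the tool play_rows, never from a script. Its argument "motion" is a list of rows, each an object of numbers: "x", "y", "z": the shift along the tool's x, y, z normalised to -1 to 1, where 1 is 0.025 m; "rx", "ry", "rz": the turn, a rotation vector about the tool's x, y, z normalised to -1 to 1, where 1 is 4 degrees. A call has 1 to 20 rows; each row shifts and turns the commanded pose from where the row before left it, along the tool's axes as they then stand; what a row does not reach is not made up. A row lasts 1/8 s, in which the tool goes at most 62.5 mm and 10.7 degrees, less where a joint would pass 70% of its speed; a pose out of reach is approached as far as the arm can. A call with a number of a shift or a turn outside -1 to 1 is refused whole. A call with a gripper value outside its range is refused whole. "fingers" is the opening, from -1 (shut) to 1 (fully open), set as the call begins (left out, the last holds). The fingers move at their own pace and stop on an object; the grip force is fixed at half the most. Time passes only in rows, so rows that do not move let the fingers close. It gives the time, the measured TCP pose, the force, the opening and the grip force at its end, in the units of the state.
- ctrl.get_obs(): the state, without advancing time (a new reading comes with each control period).
- cams.snapshot(name): name is "scene" or "top"; returns the picture (400x640x3 uint8, blue, green, red); there is no depth.
- cams.get_calibration(name): a dict with "vertical_fov" (degrees; the focal length in pixels is half the picture's height over the tangent of half this angle, whatever the lens; pixels are square), "cx", "cy" (the principal point, pixels), "position" and "rotation" of the camera in the world. Camera axes: x right, y up, looking along -z (the intrinsics and any distortion apply to the point x, -y, -z); pixel columns grow to the right and rows downward; lengths in m; the calibration is good to about 2 mm. A picture is of the moment at which its call begins. get_calibration takes no time and is no camera call.
- workorder.close_job(): hands the job in; it is judged then, once.
The state is a dict: "clock": time; "joint_pos": joint angles; "qvel": joint speeds; "tau": joint torques, N m; "tool_pos": TCP position; "orientation": TCP orientation; "force": force on the tool from outside, world axes, zero at the start; "moment": the same for the moment, N m; "opening": finger opening in m; "gripper_force": force on a finger pad.
Only numpy, scipy, OpenCV 4.12 (cv2) and the standard library are available. Lean on these libraries where they do the work, as an engineer would, in place of code of your own. Each camera call takes 0.05 s, during which the arm holds its last target. There are 200 camera calls.

TASK

Put the shoe-care kit away in the wooden caddy, each thing lying flat on the floor of its own compartment and let go: the big handleless shoe brush, bristles down, in the undivided insert; the long-handled dauber, bristles down, in the narrow groove; the flat polish tin, lid up, in the larger part of the divided insert and the cream jar, upright, in its smaller part. The clothes brush and the candle in its open tin are not part of the kit: leave them where they are.

Things in the scene. Friction and masses are not known exactly. Their poses are not given: they have to be found in the camera images.
- open_insert: Grey plastic insert, 84 (x) x 166 (y) x 17 mm, with one undivided compartment 78 x 160 mm. Origin: centre of underside, 6 mm above the ledge; x across, y along, z up; floor at z = 3 mm, rim at 17 mm. The three inserts lie side by side across their widths, 86 mm apart, in varying order, fixed in the beech caddy, a tray 274 x 184 mm with walls 22 mm high, level with the rims.
- divided_insert: Grey plastic insert, 84 (x) x 166 (y) x 17 mm, fixed in the caddy, split by a 3 mm cross wall into a larger part 78 x 92 mm (centre y = -34 mm) for the tin and a smaller part 78 x 65 mm (centre y = +47.5 mm) for the jar. Origin: centre of underside, 6 mm above the ledge; x across, y along, z up; floor at z = 3 mm, rim at 17 mm.
- groove_insert: Grey plastic insert, 84 (x) x 166 (y) x 17 mm, fixed in the caddy, with broad solid shoulders along both long sides, level with the rim, leaving one central groove 48 mm wide and 160 mm long. Origin: centre of underside, 6 mm above the ledge; x across, y along, z up; floor at z = 3 mm, rim at 17 mm.
- shoe_brush: Large oblong beech brush without handle, round ends, 140 (x) x 52 (y) x 46 mm, lying on its dark bristles. Origin: centre of the underside (bristle tips), z up. Bristles 124 x 40 mm up to z = 24 mm, wood with straight sides 52 mm apart from 24 to 42 mm, smaller step on top. 0.11 to 0.22 kg.
- dauber: Beech dauber 140 mm long, like a big toothbrush. Round head 30 mm wide at x = +55 mm, bristles below; neck 14 mm wide, z = 20 to 32 mm, from x = +4 to +45 mm (grip at x = +28, near its balance); 13 mm handle sloping down to the ledge at its -x end. Rests on bristles and handle end. Origin: mid-length, on the underside; x to the head, z up. About 0.05 kg.
- polish_tin: Flat round steel shoe-polish tin with a closed stepped lid, a dark enamelled panel on top and a tiny opening key at its side, 60 mm diameter, 28 mm high; lid from z = 13 to 26 mm, body below 57 mm. Origin: centre of the underside, z up. 0.08 to 0.15 kg.
- cream_jar: Jar of shoe cream standing upright: amber glass 42 mm wide, broad knurled aluminium screw lid 44 mm wide from z = 32 to 48 mm (top). Origin: centre of the underside, z up. 0.09 to 0.18 kg.
- clothes_brush: Clothes brush, NOT part of the kit: beech, oblong head 105 x 44 mm with a short thick handle, 177 mm long in all, 34 mm high, lying on its dark bristles. Origin: under the centre of the head; handle towards -x, to x = -125 mm. Leave it alone.
- candle_tin: Candle in an open round steel tin, NOT part of the kit: 60 mm diameter, 42 mm high, cream wax and a wick seen inside. Origin: centre of the underside. Leave it alone.
Mind the look-alikes: they are no part of the job. What is shaped like the shoe_brush but yellow is not meant.

How it is judged:
By the outcome, as a careful person would: the job done as asked, in the order asked, and still so for the second after the job is handed in, with the robot touching nothing.
It also fails if it takes over 96 s, if anything falls off the work surface, if the arm or the gripper's body presses on something with over 40 N, if the wrist force passes 120 N, or if a joint passes its speed limit or range.

## Working session

There is one attempt and no reset: what is moved stays moved. The work goes in short steps, Python scripts to look and compute and a tool call to move; the robot and the scene stay as the last step left them, time stands still between calls to the robot, and variables do not carry over. Pictures are saved under pics/ and viewed, at most 14 in all, crops included, and the job is handed in when it is done.

Besides the shell and the picture viewer there is one more tool, called after "Request:" as name([rows], argument=value, ...), one row to a line, values as JSON. play_rows: Moves the arm, as the interface text tells. Its arguments: {"type":"object","properties":{"motion":{"type":"array"},"fingers":{"type":"number"}},"required":["motion"]}

```bash
ls; mkdir -p pics; python3 - <<'E'
from plant import ctrl,cams,workorder
import cv2
for n in("top","scene"):
    cv2.imwrite(f"pics/{n}0.png",cams.snapshot(n)); print(cams.get_calibration(n))
print(ctrl.get_obs())
E
```

```text
pics
{'vertical_fov': 54.22718824208488, 'cx': 321.80880296753173, 'cy': 197.7160181192097, 'position': array([0.40429882, 0.0894069 , 1.09563017]), 'rotation': array([  5.94314142,  -0.44985922, -89.14476255])}
{'vertical_fov': 52.40933656264939, 'cx': 321.3589554920656, 'cy': 201.81929293004706, 'position': array([1.3199371 , 0.59205042, 0.74145556]), 'rotation': array([ 54.20276825,   1.11923139, 122.90107984])}
{'clock': 0.1, 'joint_pos': array([ 8.87570260e+01,  2.05872522e+01,  6.41547906e-01, -1.70380304e-02,
       -7.01378292e+01, -1.65078056e+01]), 'qvel': array([-0.05265634, -0.12773072,  0.05166998,  0.05448978,  0.01520677,
        0.02845076]), 'tau': array([-1.46288930e-03, -5.84162557e+01,  2.93752581e+01,  7.01554567e+00,
        1.02061545e-02, -4.42199075e-05]), 'tool_pos': array([0.20567894, 0.64245312, 0.22573866]), 'orientation': array([ 1.79915358e+02, -8.38006588e-03, -1.77565739e+01]), 'force': array([-0.24167786,  0.12418722,  0.67012341]), 'moment': array([-0.00895359,  0.00170248,  0.01454363]), 'gripper_force': 0.0, 'opening': 0.08757069219877113}
```

View pics/top0.png

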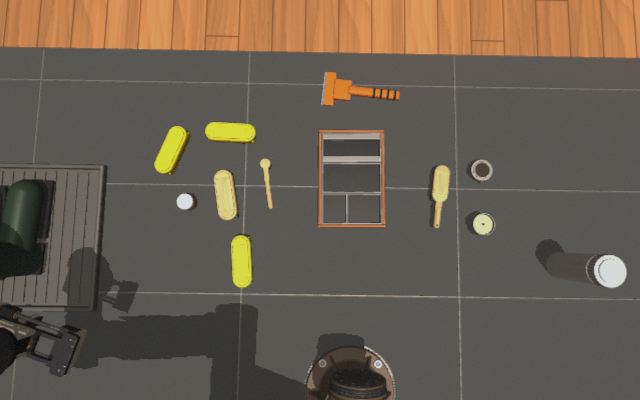

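View pics/scene0.png

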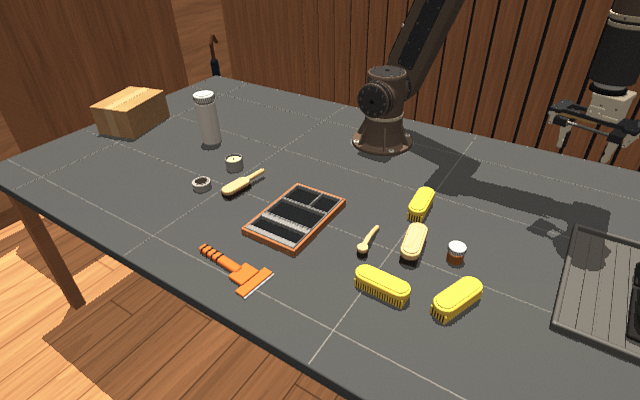

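The top view shows the caddy at (352,179), shoe brush at (226,195), dauber (267,183), jar (185,201), tin (481,170), candle (483,224), clothes brush (440,195), and three yellow look-alikes. Next I zoom in with a pixel grid.

```bash
cat > h.py <<'E'
import numpy as np,cv2
from scipy.spatial.transform import Rotation as R
from plant import ctrl,cams,workorder
def cam(n):
    c=cams.get_calibration(n); f=200/np.tan(np.radians(c['vertical_fov']/2))
    return f,c['cx'],c['cy'],np.array(c['position']),R.from_euler('xyz',c['rotation'],degrees=True).as_matrix()
def w(n,u,v,z):
    f,cx,cy,p,M=cam(n); d=M@np.array([(u-cx)/f,-(v-cy)/f,-1]); return p+d*(z-p[2])/d[2]
def px(n,P):
    f,cx,cy,p,M=cam(n); q=M.T@(np.array(P)-p); return np.array([cx+f*q[0]/-q[2],cy-f*q[1]/-q[2]])
E
cat > g.py <<'E'
import cv2
def crop(src,u0,v0,u1,v1,k,out):
    im=cv2.imread(src)[v0:v1,u0:u1]; im=cv2.resize(im,None,fx=k,fy=k,interpolation=cv2.INTER_CUBIC)
    for u in range(u0-u0%10+10,u1,10):
        cv2.line(im,((u-u0)*k,0),((u-u0)*k,6),(0,255,0),1)
        if u%20==0: cv2.putText(im,str(u),((u-u0)*k-10,18),0,.4,(0,255,0))
    for v in range(v0-v0%10+10,v1,10):
        cv2.line(im,(0,(v-v0)*k),(6,(v-v0)*k),(0,255,0),1)
        if v%20==0: cv2.putText(im,str(v),(8,(v-v0)*k+4),0,.4,(0,255,0))
    cv2.imwrite(out,im)
E
python3 - <<'E'
from g import crop
crop("pics/top0.png",165,120,285,220,6,"pics/a.png")
crop("pics/top0.png",310,120,500,240,4,"pics/b.png")
from h import *
print(px("top",[0,0,0]),px("top",[.2057,.6425,.2257]),px("scene",[0,0,0]),px("scene",[.2057,.6425,.2257]))
E
```

```text
[349.66239907 390.31166069] [ 60.46588413 327.2325553 ] [381.21705486 140.88428452] [580.5871306  153.25338778]
```

View pics/a.png

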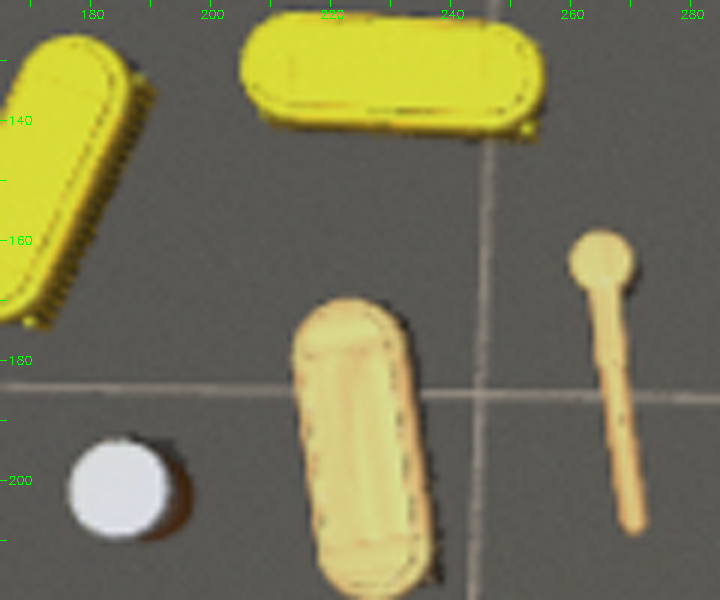

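View pics/b.png

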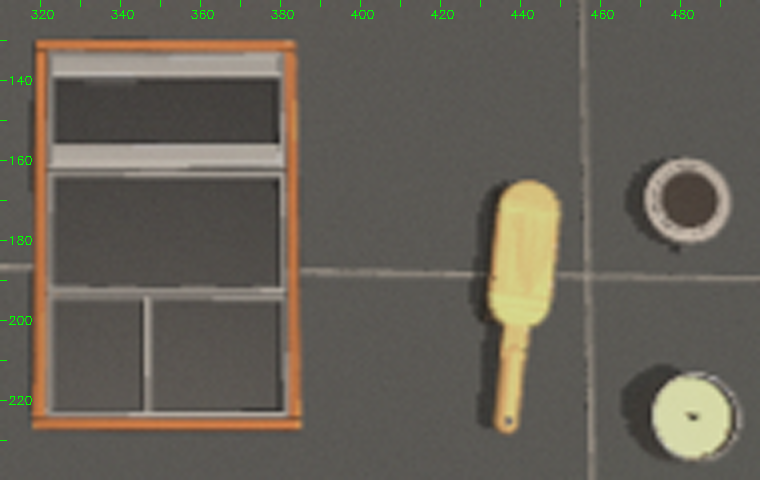

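Zoomed: jar lid centre at (184.5,201), shoe brush 214–237 × 169.5–220, dauber head (265.5,163.5) to end (270.5,208), tin (482,170). Caddy corners (318.5,130.5) (384,130.5) (385.5,227.5) (317.5,227.5); groove is on top, open insert in the middle, divided at the bottom with the smaller part on the left.

```bash
python3 - <<'E'
from h import *
np.set_printoptions(precision=4,suppress=True)
c=[w("top",u,v,.023) for u,v in [(318.5,130.5),(384,130.5),(385.5,227.5),(317.5,227.5)]]
for a in c: print(a[:2],"->scene",px("scene",a))
c=np.array(c); print([np.linalg.norm(c[i]-c[(i+1)%4]).round(4) for i in range(4)],c.mean(0))
for n,u,v,z in [("jar",184.5,201,.048),("b1",225.5,194.7,.044),("bTop",223,169.5,.04),("bBot",228,220,.04),("dh",265.5,163.5,.033),("dend",270.5,208,.007),("tin",482,170,.028),("wallL",322,163,.023),("wallR",381,163,.023),("x1",322,194,.023),("x2",381,194,.023),("cross",347.5,204,.023),("cross",347.5,220,.023),("gr top",352,139,.023),("gr bot",352,155.5,.023)]:
    p=w("top",u,v,z); print(n,p[:2],px("scene",p))
from g import crop
crop("pics/scene0.png",340,200,480,280,5,"pics/c.png")
crop("pics/scene0.png",180,140,355,260,4,"pics/d.png")
E
```

```text
[0.7059 0.0948] ->scene [294.5166 249.5835]
[ 0.709  -0.0896] ->scene [240.6094 226.7386]
[ 0.4367 -0.0932] ->scene [296.3364 181.1567]
[0.4339 0.0932] ->scene [346.3777 197.8953]
[np.float64(0.1844), np.float64(0.2724), np.float64(0.1865), np.float64(0.272)] [0.5714 0.0013 0.023 ]
jar [0.4988 0.4516] [457.0581 245.2225]
b1 [0.518  0.3433] [413.4049 235.9535]
bTop [0.5876 0.3539] [406.3193 254.1813]
bBot [0.4499 0.3348] [420.0034 222.1749]
dh [0.6074 0.2394] [361.7453 244.6619]
dend [0.4866 0.2253] [377.234  225.5475]
tin [ 0.6    -0.3611] [200.8188 180.0498]
wallL [0.6133 0.0836] [310.8674 228.7961]
wallR [ 0.6161 -0.081 ] [264.1366 210.6329]
x1 [0.5264 0.0823] [327.2086 212.4165]
x2 [ 0.529 -0.081] [282.1154 196.1617]
cross [0.4998 0.0115] [312.1952 200.5233]
cross [0.4557 0.0112] [320.0104 193.4387]
gr top [0.6831 0.0004] [271.5721 232.4966]
gr bot [0.636  0.0001] [281.911  223.2802]
```

View pics/c.png

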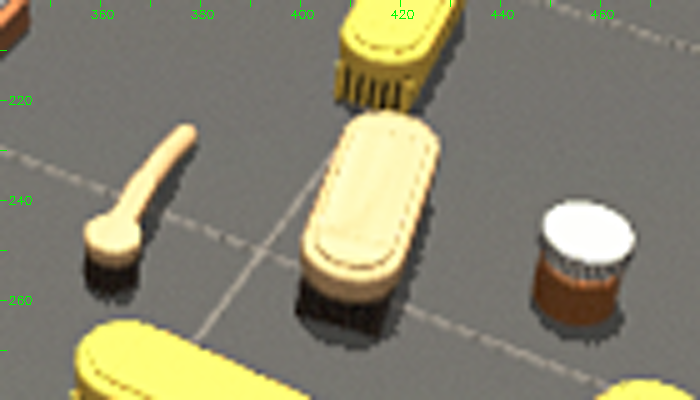

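View pics/d.png

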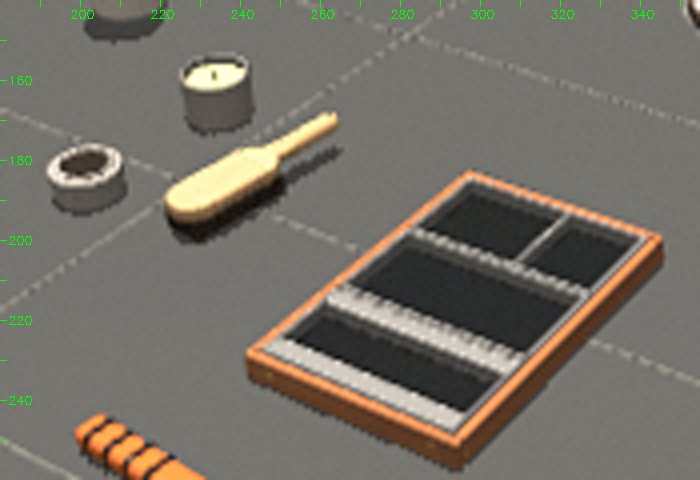

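Both cameras agree to about 2 px, i.e. within the calibration. The caddy is centred at (0.571, 0.001) with yaw ≈ 0.7°. The small part of the divided insert is towards +y, and the tin's key points to −x. I'll go in the order given, brush first.

```bash
cat > d.py <<'E'
# d.py x y z yaw : units to go (shifts in tool axes after the turn is done)
import sys,numpy as np
from plant import ctrl
x,y,z,yaw=map(float,sys.argv[1:]); o=ctrl.get_obs(); p=o['tool_pos']; c=o['orientation']
d=np.array([x,y,z])-p; a=np.radians(yaw)
print("pose",p.round(4),c.round(1),"t",o['clock'],"op",round(o['opening'],4))
print("units x %.2f y %.2f z %.2f rz %.2f"%((d[0]*np.cos(a)+d[1]*np.sin(a))/.025,(d[0]*np.sin(a)-d[1]*np.cos(a))/.025,-d[2]/.025,-((yaw-c[2]+180)%360-180)/4))
E
python3 d.py .5185 .344 .08 7.9
```

```text
pose [0.2057 0.6425 0.2257] [179.9  -0.  -17.8] t 0.1 op 0.0876
units x 10.75 y 13.54 z 5.83 rz -6.41
```

Request:
play_rows([
  {"rz": -0.916,"z": 0.6},
  {"rz": -0.916,"z": 0.6},
  {"rz": -0.916,"z": 0.6},
  {"rz": -0.916,"z": 0.6},
  {"rz": -0.916,"z": 0.6},
  {"rz": -0.916,"z": 0.6},
  {"rz": -0.916,"z": 0.6},
  {"x": 0.77,"y": 0.968},
  {"x": 0.77,"y": 0.968},
  {"x": 0.77,"y": 0.968},
  {"x": 0.77,"y": 0.968},
  {"x": 0.77,"y": 0.968},
  {"x": 0.77,"y": 0.968},
  {"x": 0.77,"y": 0.968},
  {"x": 0.77,"y": 0.968},
  {"x": 0.77,"y": 0.968},
  {"x": 0.77,"y": 0.968},
  {"x": 0.77,"y": 0.968},
  {"x": 0.77,"y": 0.968},
  {"x": 0.3,"y": 0.4},
], fingers=1)

```text
$.motion[0]: bad value
```

```bash
python3 d.py .5185 .344 .019 7.9
```

```text
pose [0.2057 0.6425 0.2257] [179.9  -0.  -17.8] t 0.1 op 0.0876
units x 10.75 y 13.54 z 8.27 rz -6.41
```

Request:
play_rows([
  {"x": 0,"y": 0,"z": 0.6,"rx": 0,"ry": 0,"rz": -0.916},
  {"x": 0,"y": 0,"z": 0.6,"rx": 0,"ry": 0,"rz": -0.916},
  {"x": 0,"y": 0,"z": 0.6,"rx": 0,"ry": 0,"rz": -0.916},
  {"x": 0,"y": 0,"z": 0.6,"rx": 0,"ry": 0,"rz": -0.916},
  {"x": 0,"y": 0,"z": 0.6,"rx": 0,"ry": 0,"rz": -0.916},
  {"x": 0,"y": 0,"z": 0.6,"rx": 0,"ry": 0,"rz": -0.916},
  {"x": 0,"y": 0,"z": 0.6,"rx": 0,"ry": 0,"rz": -0.916},
  {"x": 0.77,"y": 0.968,"z": 0,"rx": 0,"ry": 0,"rz": 0},
  {"x": 0.77,"y": 0.968,"z": 0,"rx": 0,"ry": 0,"rz": 0},
  {"x": 0.77,"y": 0.968,"z": 0,"rx": 0,"ry": 0,"rz": 0},
  {"x": 0.77,"y": 0.968,"z": 0,"rx": 0,"ry": 0,"rz": 0},
  {"x": 0.77,"y": 0.968,"z": 0,"rx": 0,"ry": 0,"rz": 0},
  {"x": 0.77,"y": 0.968,"z": 0,"rx": 0,"ry": 0,"rz": 0},
  {"x": 0.77,"y": 0.968,"z": 0,"rx": 0,"ry": 0,"rz": 0},
  {"x": 0.77,"y": 0.968,"z": 0,"rx": 0,"ry": 0,"rz": 0},
  {"x": 0.77,"y": 0.968,"z": 0,"rx": 0,"ry": 0,"rz": 0},
  {"x": 0.77,"y": 0.968,"z": 0,"rx": 0,"ry": 0,"rz": 0},
  {"x": 0.77,"y": 0.968,"z": 0,"rx": 0,"ry": 0,"rz": 0},
  {"x": 0.77,"y": 0.968,"z": 0,"rx": 0,"ry": 0,"rz": 0},
  {"x": 0.77,"y": 0.968,"z": 0,"rx": 0,"ry": 0,"rz": 0},
], fingers=1)

```text
clock: 2.6
tool_pos: [0.4978, 0.3639, 0.1219]
orientation: [-180.0, -0.0, 7.8]
force: [-0.4, 0.2, 0.4]
opening: 0.0875
gripper_force: 0.0
```

```bash
python3 d.py .5185 .344 .019 7.9
```

```text
pose [0.4978 0.3639 0.1219] [-180.    -0.     7.8] t 2.6 op 0.0875
units x 0.71 y 0.90 z 4.12 rz -0.02
```

Request:
play_rows([
  {"x": 0.74,"y": 0.95,"z": 0,"rx": 0,"ry": 0,"rz": 0},
  {"x": 0,"y": 0,"z": 0.8,"rx": 0,"ry": 0,"rz": 0},
  {"x": 0,"y": 0,"z": 0.8,"rx": 0,"ry": 0,"rz": 0},
  {"x": 0,"y": 0,"z": 0.6,"rx": 0,"ry": 0,"rz": 0},
  {"x": 0,"y": 0,"z": 0,"rx": 0,"ry": 0,"rz": 0},
  {"x": 0,"y": 0,"z": 0,"rx": 0,"ry": 0,"rz": 0},
])

```text
clock: 3.35
tool_pos: [0.5189, 0.3449, 0.0672]
orientation: [-180.0, -0.0, 7.9]
force: [0.3, -0.3, 1.0]
opening: 0.0876
gripper_force: 0.0
```

```bash
python3 d.py .5185 .344 .019 7.9; python3 - <<'E'
from h import *
cv2.imwrite("pics/t1.png",cams.snapshot("top"));cv2.imwrite("pics/s1.png",cams.snapshot("scene"))
a=cv2.imread("pics/t1.png")[140:260,150:300];b=cv2.imread("pics/s1.png")[190:310,340:490]
cv2.imwrite("pics/e.png",cv2.resize(np.vstack([np.hstack([a,b])]),None,fx=2.6,fy=2.6,interpolation=cv2.INTER_CUBIC))
E
```

```text
pose [0.5189 0.3449 0.0672] [-180.    -0.     7.9] t 3.35 op 0.0876
units x -0.02 y 0.03 z 1.93 rz 0.00
```

View pics/e.png

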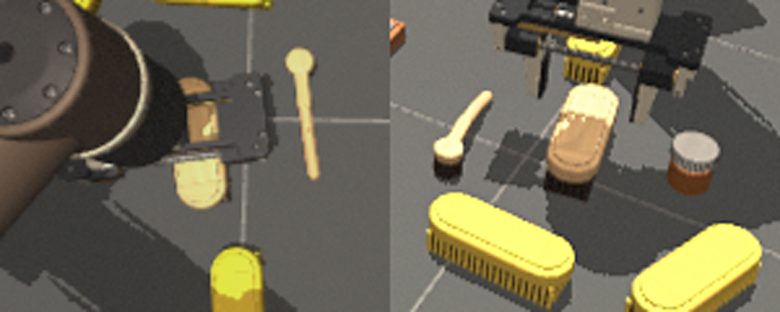

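The gripper straddles the brush, roughly centred, and nothing is in the way. I descend and close.

Request:
play_rows([
  {"x": 0,"y": 0,"z": 0.7,"rx": 0,"ry": 0,"rz": 0},
  {"x": 0,"y": 0,"z": 0.7,"rx": 0,"ry": 0,"rz": 0},
  {"x": 0,"y": 0,"z": 0.5,"rx": 0,"ry": 0,"rz": 0},
  {"x": 0,"y": 0,"z": 0,"rx": 0,"ry": 0,"rz": 0},
])

```text
clock: 3.95
tool_pos: [0.5178, 0.3438, 0.0173]
orientation: [179.9, 0.1, 7.9]
force: [-0.9, 0.4, 0.9]
opening: 0.0877
gripper_force: 0.0
```

Request:
play_rows([
  {"x": 0,"y": 0,"z": 0,"rx": 0,"ry": 0,"rz": 0},
  {"x": 0,"y": 0,"z": 0,"rx": 0,"ry": 0,"rz": 0},
  {"x": 0,"y": 0,"z": 0,"rx": 0,"ry": 0,"rz": 0},
  {"x": 0,"y": 0,"z": 0,"rx": 0,"ry": 0,"rz": 0},
  {"x": 0,"y": 0,"z": 0,"rx": 0,"ry": 0,"rz": 0},
  {"x": 0,"y": 0,"z": 0,"rx": 0,"ry": 0,"rz": 0},
], fingers=-1)

```text
clock: 4.7
tool_pos: [0.5186, 0.3448, 0.0194]
orientation: [-180.0, -0.0, 7.9]
force: [-0.7, -0.6, 3.1]
opening: 0.052
gripper_force: 29.7
```

Request:
play_rows([
  {"x": 0,"y": 0,"z": -0.5,"rx": 0,"ry": 0,"rz": 0},
  {"x": 0,"y": 0,"z": -0.8,"rx": 0,"ry": 0,"rz": 0},
  {"x": 0,"y": 0,"z": -0.8,"rx": 0,"ry": 0,"rz": 0.3},
  {"x": 0,"y": 0,"z": -0.8,"rx": 0,"ry": 0,"rz": 1},
  {"x": 0,"y": 0,"z": -0.1,"rx": 0,"ry": 0,"rz": 1},
  {"x": 0,"y": 0,"z": 0,"rx": 0,"ry": 0,"rz": 1},
  {"x": 0,"y": 0,"z": 0,"rx": 0,"ry": 0,"rz": 1},
  {"x": 0,"y": 0,"z": 0,"rx": 0,"ry": 0,"rz": 1},
  {"x": 0,"y": 0,"z": 0,"rx": 0,"ry": 0,"rz": 1},
  {"x": 0,"y": 0,"z": 0,"rx": 0,"ry": 0,"rz": 1},
  {"x": 0,"y": 0,"z": 0,"rx": 0,"ry": 0,"rz": 1},
  {"x": 0,"y": 0,"z": 0,"rx": 0,"ry": 0,"rz": 1},
  {"x": 0,"y": 0,"z": 0,"rx": 0,"ry": 0,"rz": 1},
  {"x": 0,"y": 0,"z": 0,"rx": 0,"ry": 0,"rz": 1},
  {"x": 0,"y": 0,"z": 0,"rx": 0,"ry": 0,"rz": 1},
  {"x": 0,"y": 0,"z": 0,"rx": 0,"ry": 0,"rz": 1},
  {"x": 0,"y": 0,"z": 0,"rx": 0,"ry": 0,"rz": 1},
  {"x": 0,"y": 0,"z": 0,"rx": 0,"ry": 0,"rz": 1},
  {"x": 0,"y": 0,"z": 0,"rx": 0,"ry": 0,"rz": 1},
  {"x": 0,"y": 0,"z": 0,"rx": 0,"ry": 0,"rz": 1},
])

```text
clock: 7.2
tool_pos: [0.5183, 0.3444, 0.0944]
orientation: [180.0, -0.0, -61.4]
force: [0.4, -1.0, -1.7]
opening: 0.0516
gripper_force: 29.7
```

Request:
play_rows([
  {"x": 0,"y": 0,"z": 0,"rx": 0,"ry": 0,"rz": 1},
  {"x": 0,"y": 0,"z": 0,"rx": 0,"ry": 0,"rz": 1},
  {"x": 0,"y": 0,"z": 0,"rx": 0,"ry": 0,"rz": 1},
  {"x": 0,"y": 0,"z": 0,"rx": 0,"ry": 0,"rz": 1},
  {"x": 0,"y": 0,"z": 0,"rx": 0,"ry": 0,"rz": 1},
  {"x": 0,"y": 0,"z": 0,"rx": 0,"ry": 0,"rz": 1},
  {"x": 0,"y": 0,"z": 0,"rx": 0,"ry": 0,"rz": 1},
  {"x": 0,"y": 0,"z": 0,"rx": 0,"ry": 0,"rz": 0},
])

```text
clock: 8.2
tool_pos: [0.5183, 0.3445, 0.0944]
orientation: [180.0, -0.0, -89.3]
force: [-0.1, -0.0, -2.4]
opening: 0.0517
gripper_force: 29.8
```

```bash
python3 d.py .571 .0013 .0285 -89.3
```

```text
pose [0.5183 0.3445 0.0944] [180.   -0.  -89.3] t 8.2 op 0.0517
units x 13.75 y -1.94 z 2.63 rz 0.00
```

Request:
play_rows([
  {"x": 0.5,"y": -0.12,"z": 0,"rx": 0,"ry": 0,"rz": 0},
  {"x": 0.95,"y": -0.13,"z": 0,"rx": 0,"ry": 0,"rz": 0},
  {"x": 0.95,"y": -0.13,"z": 0,"rx": 0,"ry": 0,"rz": 0},
  {"x": 0.95,"y": -0.13,"z": 0,"rx": 0,"ry": 0,"rz": 0},
  {"x": 0.95,"y": -0.13,"z": 0,"rx": 0,"ry": 0,"rz": 0},
  {"x": 0.95,"y": -0.13,"z": 0,"rx": 0,"ry": 0,"rz": 0},
  {"x": 0.95,"y": -0.13,"z": 0,"rx": 0,"ry": 0,"rz": 0},
  {"x": 0.95,"y": -0.13,"z": 0,"rx": 0,"ry": 0,"rz": 0},
  {"x": 0.95,"y": -0.13,"z": 0,"rx": 0,"ry": 0,"rz": 0},
  {"x": 0.95,"y": -0.13,"z": 0,"rx": 0,"ry": 0,"rz": 0},
  {"x": 0.95,"y": -0.13,"z": 0,"rx": 0,"ry": 0,"rz": 0},
  {"x": 0.95,"y": -0.13,"z": 0,"rx": 0,"ry": 0,"rz": 0},
  {"x": 0.95,"y": -0.13,"z": 0,"rx": 0,"ry": 0,"rz": 0},
  {"x": 0.95,"y": -0.13,"z": 0,"rx": 0,"ry": 0,"rz": 0},
  {"x": 0.9,"y": -0.13,"z": 0,"rx": 0,"ry": 0,"rz": 0},
  {"x": 0,"y": 0,"z": 0.6,"rx": 0,"ry": 0,"rz": 0},
  {"x": 0,"y": 0,"z": 0.6,"rx": 0,"ry": 0,"rz": 0},
  {"x": 0,"y": 0,"z": 0,"rx": 0,"ry": 0,"rz": 0},
  {"x": 0,"y": 0,"z": 0,"rx": 0,"ry": 0,"rz": 0},
])

```text
clock: 10.58
tool_pos: [0.5712, 0.0019, 0.0639]
orientation: [180.0, -0.0, -89.2]
force: [0.2, 0.5, -1.8]
opening: 0.0515
gripper_force: 29.8
```

```bash
python3 d.py .571 .0013 .0285 -89.3; python3 - <<'E'
from h import *
cv2.imwrite("pics/t2.png",cams.snapshot("top"));cv2.imwrite("pics/s2.png",cams.snapshot("scene"))
a=cv2.imread("pics/t2.png")[110:250,280:420];b=cv2.imread("pics/s2.png")[130:270,220:370]
cv2.imwrite("pics/f.png",cv2.resize(np.hstack([a,b]),None,fx=2.7,fy=2.7,interpolation=cv2.INTER_CUBIC))
E
```

```text
pose [0.5712 0.0019 0.0639] [180.   -0.  -89.2] t 10.575 op 0.0515
units x 0.03 y 0.01 z 1.42 rz 0.01
```

View pics/f.png

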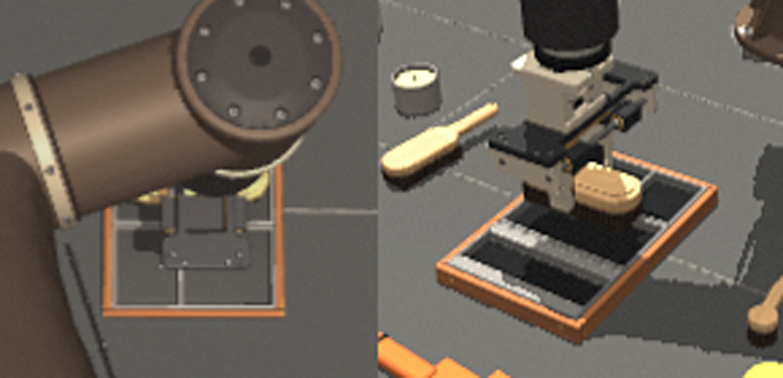

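The brush is held level over the middle insert, so I lower it and watch the force.

Request:
play_rows([
  {"x": 0,"y": 0,"z": 0.5,"rx": 0,"ry": 0,"rz": 0},
  {"x": 0,"y": 0,"z": 0.5,"rx": 0,"ry": 0,"rz": 0},
  {"x": 0,"y": 0,"z": 0.3,"rx": 0,"ry": 0,"rz": 0},
  {"x": 0,"y": 0,"z": 0.08,"rx": 0,"ry": 0,"rz": 0},
  {"x": 0,"y": 0,"z": 0,"rx": 0,"ry": 0,"rz": 0},
  {"x": 0,"y": 0,"z": 0,"rx": 0,"ry": 0,"rz": 0},
])

```text
clock: 11.42
tool_pos: [0.5714, 0.0016, 0.0299]
orientation: [-180.0, 0.0, -89.3]
force: [0.5, -1.0, -2.7]
opening: 0.0518
gripper_force: 29.8
```

Request:
play_rows([
  {"x": 0,"y": 0,"z": 0.05,"rx": 0,"ry": 0,"rz": 0},
  {"x": 0,"y": 0,"z": 0,"rx": 0,"ry": 0,"rz": 0},
])

```text
clock: 11.68
tool_pos: [0.5712, 0.0015, 0.0284]
orientation: [-180.0, 0.0, -89.3]
force: [-0.1, -0.8, -2.6]
opening: 0.0521
gripper_force: 29.8
```

Request:
play_rows([
  {"x": 0,"y": 0,"z": 0,"rx": 0,"ry": 0,"rz": 0},
  {"x": 0,"y": 0,"z": 0,"rx": 0,"ry": 0,"rz": 0},
  {"x": 0,"y": 0,"z": 0,"rx": 0,"ry": 0,"rz": 0},
  {"x": 0,"y": 0,"z": 0,"rx": 0,"ry": 0,"rz": 0},
  {"x": 0,"y": 0,"z": -0.6,"rx": 0,"ry": 0,"rz": 0},
  {"x": 0,"y": 0,"z": -0.9,"rx": 0,"ry": 0,"rz": 0},
  {"x": 0,"y": 0,"z": -0.9,"rx": 0,"ry": 0,"rz": 0},
  {"x": 0,"y": 0,"z": -0.9,"rx": 0,"ry": 0,"rz": -1},
  {"x": 0,"y": 0,"z": 0,"rx": 0,"ry": 0,"rz": -1},
  {"x": 0,"y": 0,"z": 0,"rx": 0,"ry": 0,"rz": -1},
  {"x": 0,"y": 0,"z": 0,"rx": 0,"ry": 0,"rz": -1},
  {"x": 0,"y": 0,"z": 0,"rx": 0,"ry": 0,"rz": -1},
  {"x": 0,"y": 0,"z": 0,"rx": 0,"ry": 0,"rz": -1},
  {"x": 0,"y": 0,"z": 0,"rx": 0,"ry": 0,"rz": -1},
  {"x": 0,"y": 0,"z": 0,"rx": 0,"ry": 0,"rz": -1},
  {"x": 0,"y": 0,"z": 0,"rx": 0,"ry": 0,"rz": -1},
], fingers=1)

```text
clock: 13.68
tool_pos: [0.5714, 0.0015, 0.112]
orientation: [-179.9, -0.0, -53.2]
force: [0.3, 0.2, 0.2]
opening: 0.0874
gripper_force: 0.0
```

Request:
play_rows([
  {"x": 0,"y": 0,"z": 0,"rx": 0,"ry": 0,"rz": -1},
  {"x": 0,"y": 0,"z": 0,"rx": 0,"ry": 0,"rz": -1},
  {"x": 0,"y": 0,"z": 0,"rx": 0,"ry": 0,"rz": -1},
  {"x": 0,"y": 0,"z": 0,"rx": 0,"ry": 0,"rz": -1},
  {"x": 0,"y": 0,"z": 0,"rx": 0,"ry": 0,"rz": -1},
  {"x": 0,"y": 0,"z": 0,"rx": 0,"ry": 0,"rz": -1},
  {"x": 0,"y": 0,"z": 0,"rx": 0,"ry": 0,"rz": -1},
  {"x": 0,"y": 0,"z": 0,"rx": 0,"ry": 0,"rz": -1},
  {"x": 0,"y": 0,"z": 0,"rx": 0,"ry": 0,"rz": -1},
  {"x": 0,"y": 0,"z": 0,"rx": 0,"ry": 0,"rz": -1},
  {"x": 0,"y": 0,"z": 0,"rx": 0,"ry": 0,"rz": -1},
  {"x": 0,"y": 0,"z": 0,"rx": 0,"ry": 0,"rz": -1},
  {"x": 0,"y": 0,"z": 0,"rx": 0,"ry": 0,"rz": -1},
  {"x": 0,"y": 0,"z": 0,"rx": 0,"ry": 0,"rz": -1},
  {"x": 0,"y": 0,"z": 0,"rx": 0,"ry": 0,"rz": -1},
  {"x": 0,"y": 0,"z": 0,"rx": 0,"ry": 0,"rz": 0},
])

```text
clock: 15.68
tool_pos: [0.5714, 0.0016, 0.1118]
orientation: [-180.0, -0.1, 6.7]
force: [-0.6, -0.7, 0.0]
opening: 0.0877
gripper_force: 0.0
```

```bash
python3 d.py .5806 .2362 .016 6.7
```

```text
pose [0.5714 0.0016 0.1118] [-1.8e+02 -1.0e-01  6.7e+00] t 15.675 op 0.0877
units x 1.46 y -9.28 z 3.83 rz -0.01
```

Request:
play_rows([
  {"x": 0.146,"y": -0.928,"z": 0,"rx": 0,"ry": 0,"rz": 0},
  {"x": 0.146,"y": -0.928,"z": 0,"rx": 0,"ry": 0,"rz": 0},
  {"x": 0.146,"y": -0.928,"z": 0,"rx": 0,"ry": 0,"rz": 0},
  {"x": 0.146,"y": -0.928,"z": 0,"rx": 0,"ry": 0,"rz": 0},
  {"x": 0.146,"y": -0.928,"z": 0,"rx": 0,"ry": 0,"rz": 0},
  {"x": 0.146,"y": -0.928,"z": 0,"rx": 0,"ry": 0,"rz": 0},
  {"x": 0.146,"y": -0.928,"z": 0,"rx": 0,"ry": 0,"rz": 0},
  {"x": 0.146,"y": -0.928,"z": 0,"rx": 0,"ry": 0,"rz": 0},
  {"x": 0.146,"y": -0.928,"z": 0,"rx": 0,"ry": 0,"rz": 0},
  {"x": 0.146,"y": -0.928,"z": 0,"rx": 0,"ry": 0,"rz": 0},
  {"x": 0,"y": 0,"z": 0.8,"rx": 0,"ry": 0,"rz": 0},
  {"x": 0,"y": 0,"z": 0.8,"rx": 0,"ry": 0,"rz": 0},
  {"x": 0,"y": 0,"z": 0.8,"rx": 0,"ry": 0,"rz": 0},
  {"x": 0,"y": 0,"z": 0,"rx": 0,"ry": 0,"rz": 0},
  {"x": 0,"y": 0,"z": 0,"rx": 0,"ry": 0,"rz": 0},
])

```text
clock: 17.55
tool_pos: [0.5808, 0.2368, 0.0515]
orientation: [-180.0, -0.0, 6.7]
force: [0.5, -0.5, 1.1]
opening: 0.0877
gripper_force: 0.0
```

```bash
python3 d.py .5806 .2362 .016 6.7; python3 - <<'E'
from h import *
cv2.imwrite("pics/t3.png",cams.snapshot("top"));cv2.imwrite("pics/s3.png",cams.snapshot("scene"))
a=cv2.imread("pics/t3.png")[110:240,230:400];b=cv2.imread("pics/s3.png")[150:280,230:420]
cv2.imwrite("pics/g.png",cv2.resize(np.hstack([a,b]),None,fx=2.2,fy=2.2,interpolation=cv2.INTER_CUBIC))
E
```

```text
pose [0.5808 0.2368 0.0515] [-180.    -0.     6.7] t 17.55 op 0.0877
units x -0.01 y 0.02 z 1.42 rz 0.00
```

View pics/g.png

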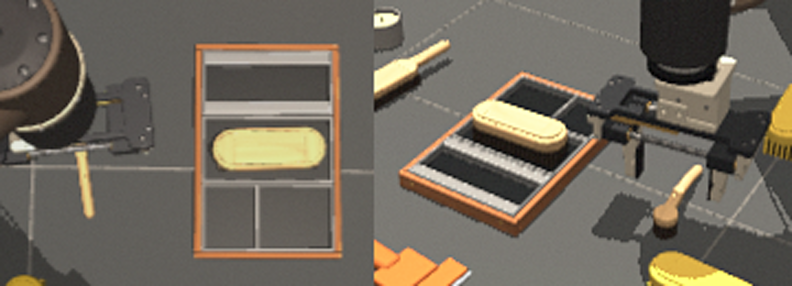

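The shoe brush lies in the middle insert, inside all its walls, and the fingers straddle the dauber's neck. I descend and grip it.

Request:
play_rows([
  {"x": 0,"y": 0,"z": 0.6,"rx": 0,"ry": 0,"rz": 0},
  {"x": 0,"y": 0,"z": 0.5,"rx": 0,"ry": 0,"rz": 0},
  {"x": 0,"y": 0,"z": 0.3,"rx": 0,"ry": 0,"rz": 0},
  {"x": 0,"y": 0,"z": 0,"rx": 0,"ry": 0,"rz": 0},
  {"x": 0,"y": 0,"z": 0,"rx": 0,"ry": 0,"rz": 0},
])

```text
clock: 18.27
tool_pos: [0.5806, 0.2363, 0.0159]
orientation: [180.0, -0.0, 6.7]
force: [-0.1, 0.5, 0.8]
opening: 0.0876
gripper_force: 0.0
```

Request:
play_rows([
  {"x": 0,"y": 0,"z": 0,"rx": 0,"ry": 0,"rz": 0},
  {"x": 0,"y": 0,"z": 0,"rx": 0,"ry": 0,"rz": 0},
  {"x": 0,"y": 0,"z": 0,"rx": 0,"ry": 0,"rz": 0},
  {"x": 0,"y": 0,"z": 0,"rx": 0,"ry": 0,"rz": 0},
  {"x": 0,"y": 0,"z": 0,"rx": 0,"ry": 0,"rz": 0},
  {"x": 0,"y": 0,"z": 0,"rx": 0,"ry": 0,"rz": 0},
  {"x": 0,"y": 0,"z": 0,"rx": 0,"ry": 0,"rz": 0},
  {"x": 0,"y": 0,"z": 0,"rx": 0,"ry": 0,"rz": 0},
  {"x": 0,"y": 0,"z": 0,"rx": 0,"ry": 0,"rz": 0},
], fingers=-1)

```text
clock: 19.4
tool_pos: [0.5803, 0.2362, 0.0158]
orientation: [180.0, 0.0, 6.7]
force: [0.4, 0.8, 0.4]
opening: 0.0138
gripper_force: 30.0
```

Request:
play_rows([
  {"x": 0,"y": 0,"z": -0.5,"rx": 0,"ry": 0,"rz": 0},
  {"x": 0,"y": 0,"z": -0.8,"rx": 0,"ry": 0,"rz": 0},
  {"x": 0,"y": 0,"z": -0.8,"rx": 0,"ry": 0,"rz": 0.5},
  {"x": 0,"y": 0,"z": -0.8,"rx": 0,"ry": 0,"rz": 1},
  {"x": 0,"y": 0,"z": -0.1,"rx": 0,"ry": 0,"rz": 1},
  {"x": 0,"y": 0,"z": 0,"rx": 0,"ry": 0,"rz": 1},
  {"x": 0,"y": 0,"z": 0,"rx": 0,"ry": 0,"rz": 1},
  {"x": 0,"y": 0,"z": 0,"rx": 0,"ry": 0,"rz": 1},
  {"x": 0,"y": 0,"z": 0,"rx": 0,"ry": 0,"rz": 1},
  {"x": 0,"y": 0,"z": 0,"rx": 0,"ry": 0,"rz": 1},
  {"x": 0,"y": 0,"z": 0,"rx": 0,"ry": 0,"rz": 1},
  {"x": 0,"y": 0,"z": 0,"rx": 0,"ry": 0,"rz": 1},
  {"x": 0,"y": 0,"z": 0,"rx": 0,"ry": 0,"rz": 1},
  {"x": 0,"y": 0,"z": 0,"rx": 0,"ry": 0,"rz": 1},
  {"x": 0,"y": 0,"z": 0,"rx": 0,"ry": 0,"rz": 1},
  {"x": 0,"y": 0,"z": 0,"rx": 0,"ry": 0,"rz": 1},
  {"x": 0,"y": 0,"z": 0,"rx": 0,"ry": 0,"rz": 1},
  {"x": 0,"y": 0,"z": 0,"rx": 0,"ry": 0,"rz": 1},
  {"x": 0,"y": 0,"z": 0,"rx": 0,"ry": 0,"rz": 1},
  {"x": 0,"y": 0,"z": 0,"rx": 0,"ry": 0,"rz": 1},
])

```text
clock: 21.9
tool_pos: [0.5805, 0.2362, 0.0917]
orientation: [-180.0, 0.0, -63.4]
force: [-0.3, 0.2, 0.3]
opening: 0.0138
gripper_force: 30.0
```

Request:
play_rows([
  {"x": 0,"y": 0,"z": 0,"rx": 0,"ry": 0,"rz": 1},
  {"x": 0,"y": 0,"z": 0,"rx": 0,"ry": 0,"rz": 1},
  {"x": 0,"y": 0,"z": 0,"rx": 0,"ry": 0,"rz": 1},
  {"x": 0,"y": 0,"z": 0,"rx": 0,"ry": 0,"rz": 1},
  {"x": 0,"y": 0,"z": 0,"rx": 0,"ry": 0,"rz": 1},
  {"x": 0,"y": 0,"z": 0,"rx": 0,"ry": 0,"rz": 1},
  {"x": 0,"y": 0,"z": 0,"rx": 0,"ry": 0,"rz": 0.5},
  {"x": 0,"y": 0,"z": 0,"rx": 0,"ry": 0,"rz": 0},
])

```text
clock: 22.9
tool_pos: [0.5805, 0.2362, 0.0913]
orientation: [-180.0, 0.0, -89.3]
force: [-0.1, -0.0, -0.7]
opening: 0.0134
gripper_force: 30.0
```

```bash
python3 d.py .658 -.027 .025 -89.3
```

```text
pose [0.5805 0.2362 0.0913] [-180.     0.   -89.3] t 22.9 op 0.0134
units x 10.56 y -2.97 z 2.65 rz 0.01
```

Request:
play_rows([
  {"x": 0.96,"y": -0.27,"z": 0,"rx": 0,"ry": 0,"rz": 0},
  {"x": 0.96,"y": -0.27,"z": 0,"rx": 0,"ry": 0,"rz": 0},
  {"x": 0.96,"y": -0.27,"z": 0,"rx": 0,"ry": 0,"rz": 0},
  {"x": 0.96,"y": -0.27,"z": 0,"rx": 0,"ry": 0,"rz": 0},
  {"x": 0.96,"y": -0.27,"z": 0,"rx": 0,"ry": 0,"rz": 0},
  {"x": 0.96,"y": -0.27,"z": 0,"rx": 0,"ry": 0,"rz": 0},
  {"x": 0.96,"y": -0.27,"z": 0,"rx": 0,"ry": 0,"rz": 0},
  {"x": 0.96,"y": -0.27,"z": 0,"rx": 0,"ry": 0,"rz": 0},
  {"x": 0.96,"y": -0.27,"z": 0,"rx": 0,"ry": 0,"rz": 0},
  {"x": 0.96,"y": -0.27,"z": 0,"rx": 0,"ry": 0,"rz": 0},
  {"x": 0.96,"y": -0.27,"z": 0,"rx": 0,"ry": 0,"rz": 0},
  {"x": 0,"y": 0,"z": 0.6,"rx": 0,"ry": 0,"rz": 0},
  {"x": 0,"y": 0,"z": 0.6,"rx": 0,"ry": 0,"rz": 0},
  {"x": 0,"y": 0,"z": 0,"rx": 0,"ry": 0,"rz": 0},
  {"x": 0,"y": 0,"z": 0,"rx": 0,"ry": 0,"rz": 0},
])

```text
clock: 24.78
tool_pos: [0.6578, -0.0263, 0.0608]
orientation: [180.0, -0.0, -89.2]
force: [0.5, -0.4, 0.2]
opening: 0.0139
gripper_force: 30.0
```

```bash
python3 d.py .658 -.027 .025 -89.3; python3 - <<'E'
from h import *
cv2.imwrite("pics/t4.png",cams.snapshot("top"));cv2.imwrite("pics/s4.png",cams.snapshot("scene"))
a=cv2.imread("pics/t4.png")[110:240,270:420];b=cv2.imread("pics/s4.png")[150:280,220:370]
cv2.imwrite("pics/i.png",cv2.resize(np.hstack([a,b]),None,fx=2.6,fy=2.6,interpolation=cv2.INTER_CUBIC))
E
```

```text
pose [ 0.6578 -0.0263  0.0608] [180.   -0.  -89.2] t 24.775 op 0.0139
units x 0.03 y -0.01 z 1.43 rz 0.02
```

View pics/i.png

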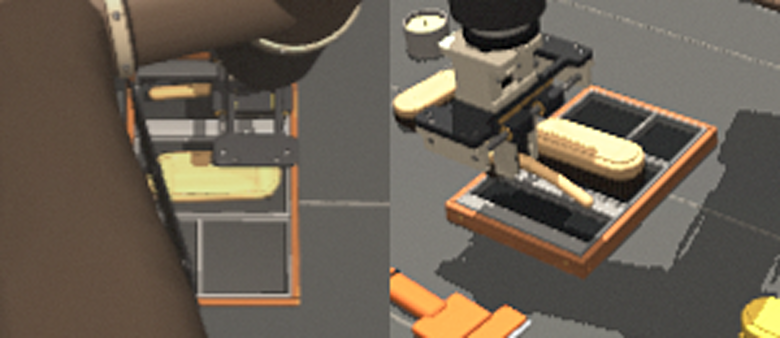

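The dauber is over the groove and parallel to it. I lower it and open only part way, so the fingers clear the shoe brush.

Request:
play_rows([
  {"x": 0.03,"y": 0,"z": 0.5,"rx": 0,"ry": 0,"rz": 0},
  {"x": 0,"y": 0,"z": 0.5,"rx": 0,"ry": 0,"rz": 0},
  {"x": 0,"y": 0,"z": 0.3,"rx": 0,"ry": 0,"rz": 0},
  {"x": 0,"y": 0,"z": 0.1,"rx": 0,"ry": 0,"rz": 0},
  {"x": 0,"y": 0,"z": 0,"rx": 0,"ry": 0,"rz": 0},
  {"x": 0,"y": 0,"z": 0,"rx": 0,"ry": 0,"rz": 0},
])

```text
clock: 25.62
tool_pos: [0.6581, -0.0276, 0.0262]
orientation: [-180.0, 0.0, -89.3]
force: [0.5, 1.5, -0.5]
opening: 0.014
gripper_force: 30.0
```

Request:
play_rows([
  {"x": 0,"y": 0,"z": 0.05,"rx": 0,"ry": 0,"rz": 0},
  {"x": 0,"y": 0,"z": 0,"rx": 0,"ry": 0,"rz": 0},
  {"x": 0,"y": 0,"z": 0,"rx": 0,"ry": 0,"rz": 0},
])

```text
clock: 26.0
tool_pos: [0.658, -0.0276, 0.0248]
orientation: [-180.0, 0.0, -89.3]
force: [-0.8, 0.5, 0.5]
opening: 0.0136
gripper_force: 30.0
```

Request:
play_rows([
  {"x": 0,"y": 0,"z": 0,"rx": 0,"ry": 0,"rz": 0},
  {"x": 0,"y": 0,"z": 0,"rx": 0,"ry": 0,"rz": 0},
  {"x": 0,"y": 0,"z": 0,"rx": 0,"ry": 0,"rz": 0},
  {"x": 0,"y": 0,"z": 0,"rx": 0,"ry": 0,"rz": 0},
  {"x": 0,"y": 0,"z": -0.6,"rx": 0,"ry": 0,"rz": 0},
  {"x": 0,"y": 0,"z": -0.9,"rx": 0,"ry": 0,"rz": 0},
  {"x": 0,"y": 0,"z": -0.9,"rx": 0,"ry": 0,"rz": 0},
  {"x": 0,"y": 0,"z": -0.9,"rx": 0,"ry": 0,"rz": -1},
  {"x": 0,"y": 0,"z": 0,"rx": 0,"ry": 0,"rz": -1},
  {"x": 0,"y": 0,"z": 0,"rx": 0,"ry": 0,"rz": -1},
  {"x": 0,"y": 0,"z": 0,"rx": 0,"ry": 0,"rz": -1},
  {"x": 0,"y": 0,"z": 0,"rx": 0,"ry": 0,"rz": -1},
  {"x": 0,"y": 0,"z": 0,"rx": 0,"ry": 0,"rz": -1},
  {"x": 0,"y": 0,"z": 0,"rx": 0,"ry": 0,"rz": -1},
  {"x": 0,"y": 0,"z": 0,"rx": 0,"ry": 0,"rz": -1},
  {"x": 0,"y": 0,"z": 0,"rx": 0,"ry": 0,"rz": -1},
], fingers=-0.2)

```text
clock: 28.0
tool_pos: [0.6581, -0.0277, 0.1084]
orientation: [-179.9, -0.0, -53.2]
force: [-0.7, -0.9, 0.4]
opening: 0.035
gripper_force: 0.0
```

Request:
play_rows([
  {"x": 0,"y": 0,"z": 0,"rx": 0,"ry": 0,"rz": -1},
  {"x": 0,"y": 0,"z": 0,"rx": 0,"ry": 0,"rz": -1},
  {"x": 0,"y": 0,"z": 0,"rx": 0,"ry": 0,"rz": -1},
  {"x": 0,"y": 0,"z": 0,"rx": 0,"ry": 0,"rz": -1},
  {"x": 0,"y": 0,"z": 0,"rx": 0,"ry": 0,"rz": -1},
  {"x": 0,"y": 0,"z": 0,"rx": 0,"ry": 0,"rz": -1},
  {"x": 0,"y": 0,"z": 0,"rx": 0,"ry": 0,"rz": -1},
  {"x": 0,"y": 0,"z": 0,"rx": 0,"ry": 0,"rz": -1},
  {"x": 0,"y": 0,"z": 0,"rx": 0,"ry": 0,"rz": -1},
  {"x": 0,"y": 0,"z": 0,"rx": 0,"ry": 0,"rz": -1},
  {"x": 0,"y": 0,"z": 0,"rx": 0,"ry": 0,"rz": -1},
  {"x": 0,"y": 0,"z": 0,"rx": 0,"ry": 0,"rz": -1},
  {"x": 0,"y": 0,"z": 0,"rx": 0,"ry": 0,"rz": -1},
  {"x": 0,"y": 0,"z": 0,"rx": 0,"ry": 0,"rz": -0.33},
  {"x": 0,"y": 0,"z": 0,"rx": 0,"ry": 0,"rz": 0},
], fingers=1)

```text
clock: 29.88
tool_pos: [0.658, -0.0276, 0.1077]
orientation: [-180.0, -0.0, -0.0]
force: [-0.1, 0.8, 0.6]
opening: 0.0872
gripper_force: 0.0
```

```bash
python3 d.py .600 -.361 .0155 0
```

```text
pose [ 0.658  -0.0276  0.1077] [-180.   -0.   -0.] t 29.875 op 0.0872
units x -2.32 y 13.33 z 3.69 rz -0.01
```

Request:
play_rows([
  {"x": -0.166,"y": 0.952,"z": 0,"rx": 0,"ry": 0,"rz": 0},
  {"x": -0.166,"y": 0.952,"z": 0,"rx": 0,"ry": 0,"rz": 0},
  {"x": -0.166,"y": 0.952,"z": 0,"rx": 0,"ry": 0,"rz": 0},
  {"x": -0.166,"y": 0.952,"z": 0,"rx": 0,"ry": 0,"rz": 0},
  {"x": -0.166,"y": 0.952,"z": 0,"rx": 0,"ry": 0,"rz": 0},
  {"x": -0.166,"y": 0.952,"z": 0,"rx": 0,"ry": 0,"rz": 0},
  {"x": -0.166,"y": 0.952,"z": 0,"rx": 0,"ry": 0,"rz": 0},
  {"x": -0.166,"y": 0.952,"z": 0,"rx": 0,"ry": 0,"rz": 0},
  {"x": -0.166,"y": 0.952,"z": 0,"rx": 0,"ry": 0,"rz": 0},
  {"x": -0.166,"y": 0.952,"z": 0,"rx": 0,"ry": 0,"rz": 0},
  {"x": -0.166,"y": 0.952,"z": 0,"rx": 0,"ry": 0,"rz": 0},
  {"x": -0.166,"y": 0.952,"z": 0,"rx": 0,"ry": 0,"rz": 0},
  {"x": -0.166,"y": 0.952,"z": 0,"rx": 0,"ry": 0,"rz": 0},
  {"x": -0.166,"y": 0.952,"z": 0,"rx": 0,"ry": 0,"rz": 0},
  {"x": 0,"y": 0,"z": 0.8,"rx": 0,"ry": 0,"rz": 0},
  {"x": 0,"y": 0,"z": 0.8,"rx": 0,"ry": 0,"rz": 0},
  {"x": 0,"y": 0,"z": 0.5,"rx": 0,"ry": 0,"rz": 0},
  {"x": 0,"y": 0,"z": 0,"rx": 0,"ry": 0,"rz": 0},
  {"x": 0,"y": 0,"z": 0,"rx": 0,"ry": 0,"rz": 0},
])

```text
clock: 32.25
tool_pos: [0.6004, -0.3612, 0.0553]
orientation: [180.0, -0.0, 0.0]
force: [0.2, 0.9, 0.6]
opening: 0.0877
gripper_force: 0.0
```

```bash
python3 d.py .600 -.361 .0155 0; python3 - <<'E'
from h import *
cv2.imwrite("pics/t5.png",cams.snapshot("top"));cv2.imwrite("pics/s5.png",cams.snapshot("scene"))
a=cv2.imread("pics/t5.png")[110:240,310:520];b=cv2.imread("pics/s5.png")[130:260,140:350]
cv2.imwrite("pics/j.png",cv2.resize(np.hstack([a,b]),None,fx=1.9,fy=1.9,interpolation=cv2.INTER_CUBIC))
E
```

```text
pose [ 0.6004 -0.3612  0.0553] [180.  -0.   0.] t 32.25 op 0.0877
units x -0.01 y -0.01 z 1.59 rz 0.01
```

View pics/j.png

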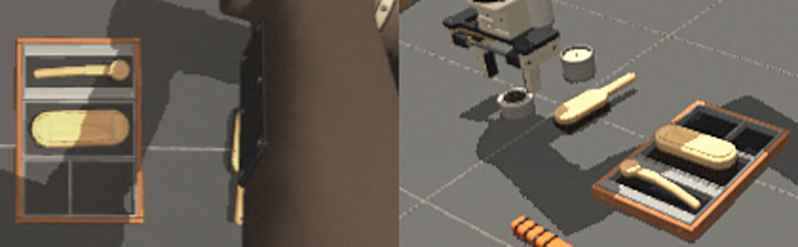

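The dauber lies in the groove, and the open fingers straddle the tin. I descend and grip its lid.

Request:
play_rows([
  {"x": 0,"y": 0,"z": 0.7,"rx": 0,"ry": 0,"rz": 0},
  {"x": 0,"y": 0,"z": 0.5,"rx": 0,"ry": 0,"rz": 0},
  {"x": 0,"y": 0,"z": 0.37,"rx": 0,"ry": 0,"rz": 0},
  {"x": 0,"y": 0,"z": 0,"rx": 0,"ry": 0,"rz": 0},
  {"x": 0,"y": 0,"z": 0,"rx": 0,"ry": 0,"rz": 0},
])

```text
clock: 32.98
tool_pos: [0.6001, -0.361, 0.0155]
orientation: [180.0, -0.0, 0.0]
force: [0.1, 0.8, 0.1]
opening: 0.0874
gripper_force: 0.0
```

Request:
play_rows([
  {"x": 0,"y": 0,"z": 0,"rx": 0,"ry": 0,"rz": 0},
  {"x": 0,"y": 0,"z": 0,"rx": 0,"ry": 0,"rz": 0},
  {"x": 0,"y": 0,"z": 0,"rx": 0,"ry": 0,"rz": 0},
  {"x": 0,"y": 0,"z": 0,"rx": 0,"ry": 0,"rz": 0},
  {"x": 0,"y": 0,"z": 0,"rx": 0,"ry": 0,"rz": 0},
  {"x": 0,"y": 0,"z": 0,"rx": 0,"ry": 0,"rz": 0},
], fingers=-1)

```text
clock: 33.72
tool_pos: [0.5999, -0.361, 0.0156]
orientation: [180.0, -0.0, 0.0]
force: [-1.1, -0.4, 2.1]
opening: 0.059
gripper_force: 30.0
```

Request:
play_rows([
  {"x": 0,"y": 0,"z": -0.4,"rx": 0,"ry": 0,"rz": 0},
  {"x": 0,"y": 0,"z": -0.7,"rx": 0,"ry": 0,"rz": 0},
  {"x": 0,"y": 0,"z": -0.7,"rx": 0,"ry": 0,"rz": 0},
  {"x": 0,"y": 0,"z": -0.7,"rx": 0,"ry": 0,"rz": 0},
  {"x": 0,"y": 0,"z": -0.5,"rx": 0,"ry": 0,"rz": 0},
  {"x": 0,"y": 0,"z": 0,"rx": 0,"ry": 0,"rz": 0},
])

```text
clock: 34.48
tool_pos: [0.6006, -0.3611, 0.092]
orientation: [180.0, -0.1, 0.0]
force: [1.2, -0.6, -1.4]
opening: 0.0592
gripper_force: 30.0
```

```bash
python3 d.py .485 -.034 .0247 0; python3 - <<'E'
from h import *
cv2.imwrite("pics/s6.png",cams.snapshot("scene"))
cv2.imwrite("pics/k.png",cv2.resize(cv2.imread("pics/s6.png")[110:230,140:280],None,fx=4,fy=4,interpolation=cv2.INTER_CUBIC))
E
```

```text
pose [ 0.6006 -0.3611  0.092 ] [ 1.8e+02 -1.0e-01  0.0e+00] t 34.475 op 0.0592
units x -4.62 y -13.08 z 2.69 rz 0.01
```

View pics/k.png

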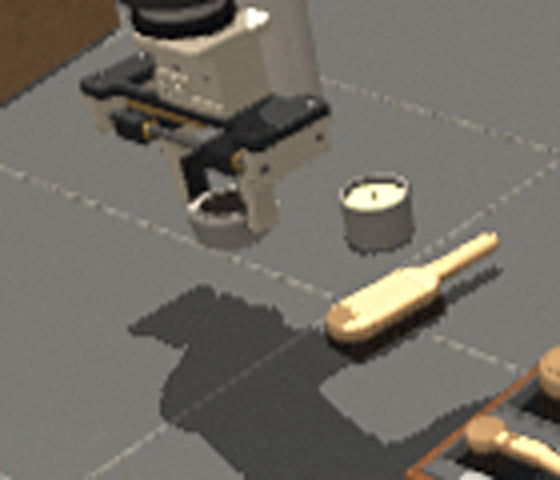

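The tin is held level. I carry it over.

Request:
play_rows([
  {"x": -0.33,"y": -0.934,"z": 0,"rx": 0,"ry": 0,"rz": 0},
  {"x": -0.33,"y": -0.934,"z": 0,"rx": 0,"ry": 0,"rz": 0},
  {"x": -0.33,"y": -0.934,"z": 0,"rx": 0,"ry": 0,"rz": 0},
  {"x": -0.33,"y": -0.934,"z": 0,"rx": 0,"ry": 0,"rz": 0},
  {"x": -0.33,"y": -0.934,"z": 0,"rx": 0,"ry": 0,"rz": 0},
  {"x": -0.33,"y": -0.934,"z": 0,"rx": 0,"ry": 0,"rz": 0},
  {"x": -0.33,"y": -0.934,"z": 0,"rx": 0,"ry": 0,"rz": 0},
  {"x": -0.33,"y": -0.934,"z": 0,"rx": 0,"ry": 0,"rz": 0},
  {"x": -0.33,"y": -0.934,"z": 0,"rx": 0,"ry": 0,"rz": 0},
  {"x": -0.33,"y": -0.934,"z": 0,"rx": 0,"ry": 0,"rz": 0},
  {"x": -0.33,"y": -0.934,"z": 0,"rx": 0,"ry": 0,"rz": 0},
  {"x": -0.33,"y": -0.934,"z": 0,"rx": 0,"ry": 0,"rz": 0},
  {"x": -0.33,"y": -0.934,"z": 0,"rx": 0,"ry": 0,"rz": 0},
  {"x": -0.33,"y": -0.934,"z": 0,"rx": 0,"ry": 0,"rz": 0},
  {"x": 0,"y": 0,"z": 0.7,"rx": 0,"ry": 0,"rz": 0},
  {"x": 0,"y": 0,"z": 0.7,"rx": 0,"ry": 0,"rz": 0},
  {"x": 0,"y": 0,"z": 0,"rx": 0,"ry": 0,"rz": 0},
  {"x": 0,"y": 0,"z": 0,"rx": 0,"ry": 0,"rz": 0},
])

```text
clock: 36.78
tool_pos: [0.4843, -0.0341, 0.0555]
orientation: [180.0, 0.0, 0.0]
force: [-0.9, 0.0, -0.6]
opening: 0.0588
gripper_force: 30.0
```

```bash
python3 d.py .485 -.034 .0247 0; python3 - <<'E'
from h import *
cv2.imwrite("pics/t7.png",cams.snapshot("top"));cv2.imwrite("pics/s7.png",cams.snapshot("scene"))
a=cv2.imread("pics/t7.png")[120:250,280:420];b=cv2.imread("pics/s7.png")[130:260,220:370]
cv2.imwrite("pics/l.png",cv2.resize(np.hstack([a,b]),None,fx=2.7,fy=2.7,interpolation=cv2.INTER_CUBIC))
E
```

```text
pose [ 0.4843 -0.0341  0.0555] [180.   0.   0.] t 36.775 op 0.0588
units x 0.03 y -0.00 z 1.23 rz 0.01
```

View pics/l.png

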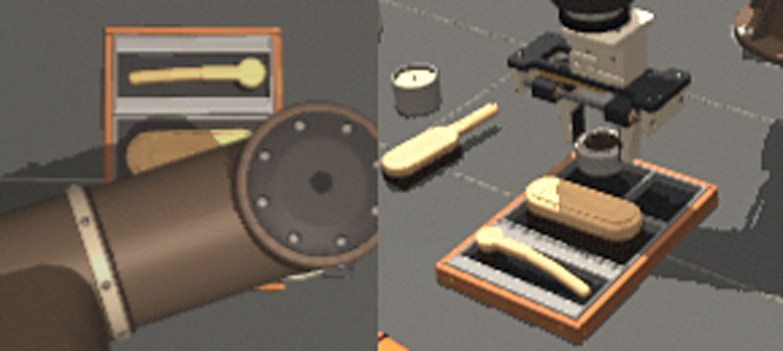

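The tin is over the larger part and clear of the brush. I lower it.

Request:
play_rows([
  {"x": 0.03,"y": 0,"z": 0.5,"rx": 0,"ry": 0,"rz": 0},
  {"x": 0,"y": 0,"z": 0.4,"rx": 0,"ry": 0,"rz": 0},
  {"x": 0,"y": 0,"z": 0.2,"rx": 0,"ry": 0,"rz": 0},
  {"x": 0,"y": 0,"z": 0.07,"rx": 0,"ry": 0,"rz": 0},
  {"x": 0,"y": 0,"z": 0,"rx": 0,"ry": 0,"rz": 0},
  {"x": 0,"y": 0,"z": 0,"rx": 0,"ry": 0,"rz": 0},
])

```text
clock: 37.62
tool_pos: [0.4852, -0.0339, 0.0263]
orientation: [-180.0, -0.0, 0.0]
force: [-0.2, -0.6, 0.1]
opening: 0.0591
gripper_force: 30.0
```

Request:
play_rows([
  {"x": 0,"y": 0,"z": 0.05,"rx": 0,"ry": 0,"rz": 0},
  {"x": 0,"y": 0,"z": 0,"rx": 0,"ry": 0,"rz": 0},
  {"x": 0,"y": 0,"z": 0,"rx": 0,"ry": 0,"rz": 0},
])

```text
clock: 38.0
tool_pos: [0.485, -0.034, 0.0249]
orientation: [-180.0, -0.0, 0.0]
force: [0.5, 0.6, -0.7]
opening: 0.0593
gripper_force: 30.0
```

Request:
play_rows([
  {"x": 0,"y": 0,"z": 0,"rx": 0,"ry": 0,"rz": 0},
  {"x": 0,"y": 0,"z": 0,"rx": 0,"ry": 0,"rz": 0},
  {"x": 0,"y": 0,"z": 0,"rx": 0,"ry": 0,"rz": 0},
  {"x": 0,"y": 0,"z": 0,"rx": 0,"ry": 0,"rz": 0},
  {"x": 0,"y": 0,"z": -0.5,"rx": 0,"ry": 0,"rz": 0},
  {"x": 0,"y": 0,"z": -0.9,"rx": 0,"ry": 0,"rz": 0},
  {"x": 0,"y": 0,"z": -0.9,"rx": 0,"ry": 0,"rz": 0},
  {"x": 0,"y": 0,"z": -0.9,"rx": 0,"ry": 0,"rz": 1},
  {"x": 0,"y": 0,"z": -0.5,"rx": 0,"ry": 0,"rz": 1},
  {"x": 0,"y": 0,"z": 0,"rx": 0,"ry": 0,"rz": 1},
  {"x": 0,"y": 0,"z": 0,"rx": 0,"ry": 0,"rz": 1},
  {"x": 0,"y": 0,"z": 0,"rx": 0,"ry": 0,"rz": 1},
  {"x": 0,"y": 0,"z": 0,"rx": 0,"ry": 0,"rz": 1},
  {"x": 0,"y": 0,"z": 0,"rx": 0,"ry": 0,"rz": 1},
  {"x": 0,"y": 0,"z": 0,"rx": 0,"ry": 0,"rz": 1},
  {"x": 0,"y": 0,"z": 0,"rx": 0,"ry": 0,"rz": 1},
], fingers=0.7)

```text
clock: 40.0
tool_pos: [0.4851, -0.034, 0.1182]
orientation: [-180.0, -0.0, -36.1]
force: [0.1, -0.6, 0.4]
opening: 0.0745
gripper_force: 0.0
```

Request:
play_rows([
  {"x": 0,"y": 0,"z": 0,"rx": 0,"ry": 0,"rz": 1},
  {"x": 0,"y": 0,"z": 0,"rx": 0,"ry": 0,"rz": 1},
  {"x": 0,"y": 0,"z": 0,"rx": 0,"ry": 0,"rz": 1},
  {"x": 0,"y": 0,"z": 0,"rx": 0,"ry": 0,"rz": 1},
  {"x": 0,"y": 0,"z": 0,"rx": 0,"ry": 0,"rz": 1},
  {"x": 0,"y": 0,"z": 0,"rx": 0,"ry": 0,"rz": 1},
  {"x": 0,"y": 0,"z": 0,"rx": 0,"ry": 0,"rz": 1},
  {"x": 0,"y": 0,"z": 0,"rx": 0,"ry": 0,"rz": 1},
  {"x": 0,"y": 0,"z": 0,"rx": 0,"ry": 0,"rz": 1},
  {"x": 0,"y": 0,"z": 0,"rx": 0,"ry": 0,"rz": 1},
  {"x": 0,"y": 0,"z": 0,"rx": 0,"ry": 0,"rz": 1},
  {"x": 0,"y": 0,"z": 0,"rx": 0,"ry": 0,"rz": 1},
  {"x": 0,"y": 0,"z": 0,"rx": 0,"ry": 0,"rz": 1},
  {"x": 0,"y": 0,"z": 0,"rx": 0,"ry": 0,"rz": 0.5},
  {"x": 0,"y": 0,"z": 0,"rx": 0,"ry": 0,"rz": 0},
], fingers=1)

```text
clock: 41.88
tool_pos: [0.485, -0.034, 0.1178]
orientation: [-180.0, 0.0, -89.9]
force: [0.1, 0.2, 0.4]
opening: 0.0877
gripper_force: 0.0
```

```bash
python3 d.py .4988 .4516 .021 -90
```

```text
pose [ 0.485  -0.034   0.1178] [-180.     0.   -89.9] t 41.875 op 0.0877
units x -19.42 y -0.55 z 3.87 rz 0.01
```

Request:
play_rows([
  {"x": -0.971,"y": -0.0275,"z": 0,"rx": 0,"ry": 0,"rz": 0},
  {"x": -0.971,"y": -0.0275,"z": 0,"rx": 0,"ry": 0,"rz": 0},
  {"x": -0.971,"y": -0.0275,"z": 0,"rx": 0,"ry": 0,"rz": 0},
  {"x": -0.971,"y": -0.0275,"z": 0,"rx": 0,"ry": 0,"rz": 0},
  {"x": -0.971,"y": -0.0275,"z": 0,"rx": 0,"ry": 0,"rz": 0},
  {"x": -0.971,"y": -0.0275,"z": 0,"rx": 0,"ry": 0,"rz": 0},
  {"x": -0.971,"y": -0.0275,"z": 0,"rx": 0,"ry": 0,"rz": 0},
  {"x": -0.971,"y": -0.0275,"z": 0,"rx": 0,"ry": 0,"rz": 0},
  {"x": -0.971,"y": -0.0275,"z": 0,"rx": 0,"ry": 0,"rz": 0},
  {"x": -0.971,"y": -0.0275,"z": 0,"rx": 0,"ry": 0,"rz": 0},
  {"x": -0.971,"y": -0.0275,"z": 0,"rx": 0,"ry": 0,"rz": 0},
  {"x": -0.971,"y": -0.0275,"z": 0,"rx": 0,"ry": 0,"rz": 0},
  {"x": -0.971,"y": -0.0275,"z": 0,"rx": 0,"ry": 0,"rz": 0},
  {"x": -0.971,"y": -0.0275,"z": 0,"rx": 0,"ry": 0,"rz": 0},
  {"x": -0.971,"y": -0.0275,"z": 0,"rx": 0,"ry": 0,"rz": 0},
  {"x": -0.971,"y": -0.0275,"z": 0,"rx": 0,"ry": 0,"rz": 0},
  {"x": -0.971,"y": -0.0275,"z": 0,"rx": 0,"ry": 0,"rz": 0},
  {"x": -0.971,"y": -0.0275,"z": 0,"rx": 0,"ry": 0,"rz": 0},
  {"x": -0.971,"y": -0.0275,"z": 0,"rx": 0,"ry": 0,"rz": 0},
  {"x": -0.971,"y": -0.0275,"z": 0,"rx": 0,"ry": 0,"rz": 0},
])

```text
clock: 44.38
tool_pos: [0.4985, 0.4531, 0.1172]
orientation: [180.0, -0.0, -90.0]
force: [0.4, 0.2, 0.0]
opening: 0.0877
gripper_force: 0.0
```

Request:
play_rows([
  {"x": 0,"y": 0,"z": 0.8,"rx": 0,"ry": 0,"rz": 0},
  {"x": 0,"y": 0,"z": 0.8,"rx": 0,"ry": 0,"rz": 0},
  {"x": 0,"y": 0,"z": 0.4,"rx": 0,"ry": 0,"rz": 0},
  {"x": 0,"y": 0,"z": 0,"rx": 0,"ry": 0,"rz": 0},
  {"x": 0,"y": 0,"z": 0,"rx": 0,"ry": 0,"rz": 0},
])

```text
clock: 45.0
tool_pos: [0.499, 0.452, 0.0681]
orientation: [-180.0, 0.0, -90.0]
force: [-0.6, 0.3, 0.6]
opening: 0.0877
gripper_force: 0.0
```

```bash
python3 d.py .4988 .4516 .021 -90
```

```text
pose [0.499  0.452  0.0681] [-180.    0.  -90.] t 45.0 op 0.0877
units x 0.02 y 0.01 z 1.89 rz 0.01
```

Request:
play_rows([
  {"x": 0,"y": 0,"z": 0.7,"rx": 0,"ry": 0,"rz": 0},
  {"x": 0,"y": 0,"z": 0.7,"rx": 0,"ry": 0,"rz": 0},
  {"x": 0,"y": 0,"z": 0.47,"rx": 0,"ry": 0,"rz": 0},
  {"x": 0,"y": 0,"z": 0,"rx": 0,"ry": 0,"rz": 0},
  {"x": 0,"y": 0,"z": 0,"rx": 0,"ry": 0,"rz": 0},
])

```text
clock: 45.62
tool_pos: [0.4988, 0.4517, 0.0207]
orientation: [-180.0, 0.0, -90.0]
force: [-0.2, 0.5, 0.5]
opening: 0.0876
gripper_force: 0.0
```

Request:
play_rows([
  {"x": 0,"y": 0,"z": 0,"rx": 0,"ry": 0,"rz": 0},
  {"x": 0,"y": 0,"z": 0,"rx": 0,"ry": 0,"rz": 0},
  {"x": 0,"y": 0,"z": 0,"rx": 0,"ry": 0,"rz": 0},
  {"x": 0,"y": 0,"z": 0,"rx": 0,"ry": 0,"rz": 0},
  {"x": 0,"y": 0,"z": 0,"rx": 0,"ry": 0,"rz": 0},
  {"x": 0,"y": 0,"z": 0,"rx": 0,"ry": 0,"rz": 0},
  {"x": 0,"y": 0,"z": 0,"rx": 0,"ry": 0,"rz": 0},
], fingers=-1)

```text
clock: 46.5
tool_pos: [0.4986, 0.4515, 0.0206]
orientation: [-180.0, -0.0, -90.0]
force: [-0.7, -0.1, 0.7]
opening: 0.0436
gripper_force: 30.0
```

Request:
play_rows([
  {"x": 0,"y": 0,"z": -0.4,"rx": 0,"ry": 0,"rz": 0},
  {"x": 0,"y": 0,"z": -0.8,"rx": 0,"ry": 0,"rz": 0},
  {"x": 0,"y": 0,"z": -0.8,"rx": 0,"ry": 0,"rz": 0},
  {"x": 0,"y": 0,"z": -0.8,"rx": 0,"ry": 0,"rz": 0},
  {"x": 0,"y": 0,"z": -0.4,"rx": 0,"ry": 0,"rz": 0},
  {"x": 0,"y": 0,"z": 0,"rx": 0,"ry": 0,"rz": 0},
])

```text
clock: 47.25
tool_pos: [0.4987, 0.4518, 0.1014]
orientation: [-180.0, 0.1, -90.0]
force: [-0.2, 0.3, -1.5]
opening: 0.0434
gripper_force: 30.0
```

```bash
python3 d.py .484 .0475 .0305 -90
```

```text
pose [0.4987 0.4518 0.1014] [-1.8e+02  1.0e-01 -9.0e+01] t 47.25 op 0.0434
units x 16.17 y 0.59 z 2.84 rz 0.00
```

Request:
play_rows([
  {"x": 0.951,"y": 0.035,"z": 0,"rx": 0,"ry": 0,"rz": 0},
  {"x": 0.951,"y": 0.035,"z": 0,"rx": 0,"ry": 0,"rz": 0},
  {"x": 0.951,"y": 0.035,"z": 0,"rx": 0,"ry": 0,"rz": 0},
  {"x": 0.951,"y": 0.035,"z": 0,"rx": 0,"ry": 0,"rz": 0},
  {"x": 0.951,"y": 0.035,"z": 0,"rx": 0,"ry": 0,"rz": 0},
  {"x": 0.951,"y": 0.035,"z": 0,"rx": 0,"ry": 0,"rz": 0},
  {"x": 0.951,"y": 0.035,"z": 0,"rx": 0,"ry": 0,"rz": 0},
  {"x": 0.951,"y": 0.035,"z": 0,"rx": 0,"ry": 0,"rz": 0},
  {"x": 0.951,"y": 0.035,"z": 0,"rx": 0,"ry": 0,"rz": 0},
  {"x": 0.951,"y": 0.035,"z": 0,"rx": 0,"ry": 0,"rz": 0},
  {"x": 0.951,"y": 0.035,"z": 0,"rx": 0,"ry": 0,"rz": 0},
  {"x": 0.951,"y": 0.035,"z": 0,"rx": 0,"ry": 0,"rz": 0},
  {"x": 0.951,"y": 0.035,"z": 0,"rx": 0,"ry": 0,"rz": 0},
  {"x": 0.951,"y": 0.035,"z": 0,"rx": 0,"ry": 0,"rz": 0},
  {"x": 0.951,"y": 0.035,"z": 0,"rx": 0,"ry": 0,"rz": 0},
  {"x": 0.951,"y": 0.035,"z": 0,"rx": 0,"ry": 0,"rz": 0},
  {"x": 0.951,"y": 0.035,"z": 0,"rx": 0,"ry": 0,"rz": 0},
  {"x": 0,"y": 0,"z": 0.5,"rx": 0,"ry": 0,"rz": 0},
  {"x": 0,"y": 0,"z": 0.5,"rx": 0,"ry": 0,"rz": 0},
  {"x": 0,"y": 0,"z": 0,"rx": 0,"ry": 0,"rz": 0},
])

```text
clock: 49.75
tool_pos: [0.483, 0.0472, 0.0742]
orientation: [179.9, -0.1, -90.0]
force: [0.0, 0.7, -1.6]
opening: 0.0431
gripper_force: 30.0
```

```bash
python3 d.py .484 .0475 .0305 -90
```

```text
pose [0.483  0.0472 0.0742] [ 1.799e+02 -1.000e-01 -9.000e+01] t 49.75 op 0.0431
units x -0.01 y -0.04 z 1.75 rz 0.01
```

Request:
play_rows([
  {"x": 0,"y": -0.03,"z": 0.6,"rx": 0,"ry": 0,"rz": 0},
  {"x": 0,"y": 0,"z": 0.5,"rx": 0,"ry": 0,"rz": 0},
  {"x": 0,"y": 0,"z": 0.4,"rx": 0,"ry": 0,"rz": 0},
  {"x": 0,"y": 0,"z": 0.2,"rx": 0,"ry": 0,"rz": 0},
  {"x": 0,"y": 0,"z": 0,"rx": 0,"ry": 0,"rz": 0},
  {"x": 0,"y": 0,"z": 0,"rx": 0,"ry": 0,"rz": 0},
])

```text
clock: 50.5
tool_pos: [0.4849, 0.0474, 0.0334]
orientation: [-180.0, 0.0, -90.0]
force: [-0.4, 1.2, -2.1]
opening: 0.0431
gripper_force: 30.0
```

Request:
play_rows([
  {"x": 0,"y": 0,"z": 0.1,"rx": 0,"ry": 0,"rz": 0},
  {"x": 0,"y": 0,"z": 0.04,"rx": 0,"ry": 0,"rz": 0},
  {"x": 0,"y": 0,"z": 0,"rx": 0,"ry": 0,"rz": 0},
  {"x": 0,"y": 0,"z": 0,"rx": 0,"ry": 0,"rz": 0},
])

```text
clock: 51.0
tool_pos: [0.4846, 0.0473, 0.0296]
orientation: [-180.0, 0.0, -90.0]
force: [-0.3, 0.1, -1.8]
opening: 0.0427
gripper_force: 30.0
```

Request:
play_rows([
  {"x": 0,"y": 0,"z": 0,"rx": 0,"ry": 0,"rz": 0},
  {"x": 0,"y": 0,"z": 0,"rx": 0,"ry": 0,"rz": 0},
  {"x": 0,"y": 0,"z": 0,"rx": 0,"ry": 0,"rz": 0},
  {"x": 0,"y": 0,"z": 0,"rx": 0,"ry": 0,"rz": 0},
  {"x": 0,"y": 0,"z": -0.4,"rx": 0,"ry": 0,"rz": 0},
  {"x": 0,"y": 0,"z": -0.8,"rx": 0,"ry": 0,"rz": 0},
  {"x": 0,"y": 0,"z": -0.9,"rx": 0,"ry": 0,"rz": 0},
  {"x": 0,"y": 0,"z": -0.9,"rx": 0,"ry": 0,"rz": 0},
  {"x": -0.9,"y": 0,"z": -0.9,"rx": 0,"ry": 0,"rz": 0},
  {"x": -0.9,"y": 0,"z": 0,"rx": 0,"ry": 0,"rz": 0},
  {"x": -0.9,"y": 0,"z": 0,"rx": 0,"ry": 0,"rz": 0},
  {"x": -0.9,"y": 0,"z": 0,"rx": 0,"ry": 0,"rz": 0},
  {"x": -0.9,"y": 0,"z": 0,"rx": 0,"ry": 0,"rz": 0},
  {"x": -0.9,"y": 0,"z": 0,"rx": 0,"ry": 0,"rz": 0},
  {"x": -0.9,"y": 0,"z": 0,"rx": 0,"ry": 0,"rz": 0},
  {"x": -0.9,"y": 0,"z": 0,"rx": 0,"ry": 0,"rz": 0},
  {"x": -0.9,"y": 0,"z": 0,"rx": 0,"ry": 0,"rz": 0},
  {"x": -0.9,"y": 0,"z": 0,"rx": 0,"ry": 0,"rz": 0},
  {"x": -0.9,"y": 0,"z": 0,"rx": 0,"ry": 0,"rz": 0},
  {"x": 0,"y": 0,"z": 0,"rx": 0,"ry": 0,"rz": 0},
], fingers=0.3)

```text
clock: 53.5
tool_pos: [0.4846, 0.2967, 0.1268]
orientation: [-180.0, -0.0, -89.9]
force: [0.2, 0.6, -0.0]
opening: 0.0568
gripper_force: 0.0
```

```bash
python3 - <<'E'
from h import *
cv2.imwrite("pics/t8.png",cams.snapshot("top"));cv2.imwrite("pics/s8.png",cams.snapshot("scene"))
a=cv2.imread("pics/t8.png")[120:250,300:500];b=cv2.imread("pics/s8.png")[140:270,190:360]
cv2.imwrite("pics/m.png",np.hstack([cv2.resize(v,None,fx=2.15,fy=2.15,interpolation=cv2.INTER_CUBIC) for v in(a,b)]))
E
```

```text
(no output)
```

View pics/m.png

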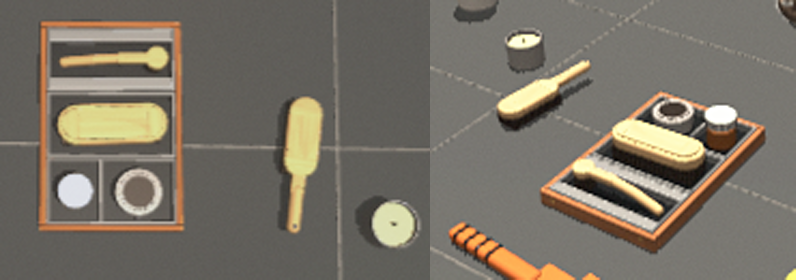

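All four items lie in their own compartments, and the clothes brush and candle haven't moved. I hand in the job.

```bash
python3 -c "
from plant import workorder
print(workorder.close_job())"
```

```text
the job is handed in; nothing more can be done
None
```

The kit is in the caddy, placed in the order asked and let go: shoe brush in the undivided insert, dauber in the groove, tin in the larger part and jar in the smaller part. The last pictures show each in its compartment and the clothes brush and candle untouched, and I handed the job in at about 54 s of the 96 s allowed.

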